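# Unclip the work lamp and hang it from the wire hanger

## Robot

A 6-joint arm with a two-finger parallel gripper is mounted at the origin on the work surface. World frame = base frame: x ahead of the robot, y to its left, z up, the work surface at z = 0. Lengths are in m, angles in rad, forces in N, time in s.
With the tool pointing down it reaches from about 0.3 to 0.775 m from the base axis. Payload 14.6 kg.
Tool frame: the origin (TCP) lies on the centre line of the jaws, within the pads' length; the fingertips stand 25 mm ahead of it and the grasp point (between the pads) lies 6 mm ahead of it (ctrl.tip_reach is the distance from the TCP to the fingertips, in m); z points along the fingers, y is the line along which they close (so a half turn about z gives the same grasp; the last joint's range is limited). The gripper opens to 94 mm and grips with 3 to 60 N. Pads are 16 mm wide; open, the fingers measure 119 mm over their backs; the gripper's body (75 mm by 177 mm) begins 78 mm behind the grasp point.
Start: joints at [-1.194, 0.3, 1.521, -0, 1.321, -0.067], TCP at [0.236, -0.497, 0.23] pointing down, gripper open.
Joint ranges: [-3.03, 3.03], [-0.79, 2.21], [0.23, 2.52], [-1.04, 4.18], [0, 3.07], [-2.55, 2.55]. Speed limits (rad/s): [2.22, 2.22, 2.57, 3.14, 3.14, 3.14].

## Interface

Orientations are given as [roll, pitch, yaw] about the fixed x, y, z axes, in that order (R = Rz(yaw) Ry(pitch) Rx(roll)).
In Python, from station import ctrl gives the robot as it stands. The module is installed in compiled form; this text tells all that it offers.
- The arm moves only by the tool apply_moves, never from a script. Its argument "deltas" is a list of rows, each a list of 7 numbers: the closure in counts, from 0 (fully open) to 255 (shut), then the shift along the world's x, y, z in cm, then the turn, a rotation vector about the world's x, y, z in rad. In form: [[jaw, tx, ty, tz, ax, ay, az], ...]. A call has 1 to 10 rows; each row shifts and turns the commanded pose from where the row before left it; what a row does not reach is not made up. A row lasts 1/10 s, in which the tool goes at most 50 mm and 8.59 degrees, less where a joint would pass 70% of its speed; a pose out of reach is approached as far as the arm can. A call with a gripper value outside its range is refused whole. The fingers move at their own pace and stop on an object; "grip_force" is the grip in N (left out, the last holds). Time passes only in rows, so rows that do not move let the fingers close. It gives the time, the measured TCP pose, the force, the opening and the grip force at its end, in the units of the state.
- ctrl.get_obs(): the state, without advancing time (a new reading comes with each control period).
- ctrl.camera(name): name is "scene" or "side" or "wrist"; returns a dict with "img" (420x560x3 uint8, red, green, blue), "K" (3x3 intrinsics, pixels), "pose" (4x4, takes a point from camera to world coordinates); the wrist camera has in their place "hand_eye" (4x4, takes a point from camera to tool coordinates, whose origin is the TCP and whose axes are the flange's). Camera axes: x right, y up, looking along -z (the intrinsics and any distortion apply to the point x, -y, -z); pixel columns grow to the right and rows downward; lengths in m; the calibration is good to about 2 mm. A picture is of the moment at which its call begins: read the wrist's pose just before it. There is no depth.
- ctrl.hand_in(): hands the job in; it is judged then, once.
The state is a dict: "time_s": time; "qpos": joint angles; "joint_vel": joint speeds; "tau": joint torques, N m; "ee_pos": TCP position; "eef_rot": TCP orientation; "force": force on the tool from outside, world axes, zero at the start; "moment": the same for the moment, N m; "grip_width": finger opening in m; "grip_force": force on a finger pad.
Only numpy, scipy, OpenCV 4.12 (cv2) and the standard library are available. Lean on these libraries where they do the work, as an engineer would, in place of code of your own. Each camera call takes 0.05 s, during which the arm holds its last target. There are 200 camera calls.

## Task

Unclip the work lamp from its charging dock by squeezing its sprung tab in while lifting it out, then hang it by its wire hook from the lower loop of the hanger that is hanging on the bench stand, so that it lights the headrest. Leave it hanging freely and still, with the hanger still in the dip of the stand's bar, and do not shift or knock over the other things on the bench.

Things in the scene. Friction and masses are not known exactly. Their poses are not given: they have to be found in the camera images.
- lamp: Grey work lamp, rigid, about 0.26 kg. Origin: middle of its foot, under the hook. Axes: x to its front (lens), y to its left, z up. Mm: rear grip block x -52 to -24, y -20 to 20, z 0 to 80; front block x -24 to 26, y -17 to 17, z 0 to 95; wire hook on top, highest at 139.5. Its weight balances within a few mm of the line under the hook, so it hangs nearly upright.
- lamp_grip (a point): Middle of the lamp's rear grip block, where to squeeze it across y: lamp x -38, y 0, z 62 mm; lamp axes. Coming straight down, a gripper's body fills the room beside the hook where the hanger must go; tilted 30 to 45 degrees (from the lamp's rear, fingers pointing forward and down) it leaves hook and hanger clear. Keep fingers above z 40 mm, clear of the dock.
- lamp_tab (a joint): Sprung ribbed tab in the +y side of the grip block: 0 out, 0.007 m home; 2.7 N at rest, 9 N home; springs out when let go. Its pad spans lamp x -48 to -28, z 46 to 78 mm and stands out to y +28 (block 48 mm across; 41 mm when home). Its barbed tooth sits 3 mm under the dock's lip and clears it only near home: squeeze with 20 N or more, then lift.
- lamp_hook (a point): Inside top of the lamp's hook, where the loop's wire comes to rest: lamp x 0, y 0, z 134.5 mm; lamp axes. The hook is 5 mm wire bent in the lamp's x-z plane: it rises at x -13 from the front block's top, arches forward and ends in a tip pointing down (lamp_tip). 21 mm clear between shank and tip.
- lamp_tip (a point): End of the hook's wire: lamp x 13.5, y 0, z 118 mm; lamp axes. The rounded end reaches down to 115.5 mm, about 20 mm above the front block's top.
- dock: Black charging dock fixed to the bench, 98 x 68 mm, 35 mm high; origin on the bench under the hook of the docked lamp, axes as the lamp's at the start. The lamp's foot stands on its floor, 5 mm above the bench, in a socket 30 mm deep with 1 to 3 mm play. Lift straight up more than 45 mm to be well out.
- stand: Steel bench stand, fixed. Two posts 150 mm to either side (its y) carry a round 10 mm bar along y, centre 308 mm above the bench, with a shallow dip (300 mm) in the middle. Feet x -35 to 95 mm, 8 mm high. Origin on the bench under the dip; x points away from the robot, z up.
- stand_dip (a point): Where the centre of the hanger's wire lies over the dip of the bar; stand axes.
- hanger_top (a point): Middle of the wire at the top of the hanger's upper hook, which lies over the bar in the dip. The hanger is one rigid piece of bent 5 mm steel wire, 60 g, and swings and turns if touched. Hanger axes at the start: z up, y along the bar, x away from the robot.
- loop_centre (a point): Centre of the hanger's lower loop, 68 mm below hanger_top; hanger axes. The loop is a closed pear-shaped ring in the hanger's y-z plane; its opening is 53 mm high and 47 mm wide, and the lamp's hook enters it along x.
- loop_bar (a point): Middle of the wire at the very bottom of the loop, 94 mm below hanger_top, where the lamp's hook must rest; hanger axes. 5 mm wire, slightly dished. When the lamp hangs, lamp_hook lies about 2.5 mm above this point.
- clip_box: Bystander: open grey tin box fixed to the bench, 100 x 100 x 45 mm; origin under its centre. It and the dock may change sides.
- tape_roll: Bystander: tape roll lying flat, 90 mm across, 25 mm high; origin under its centre.
- screwdriver: Bystander: screwdriver lying on the bench between the robot and the stand.
- wrench: Bystander: wrench lying at the left.
- spray_can: Bystander: can 56 mm across, 150 mm tall at the left; origin under its centre.
- small_tape: Bystander: black tape roll lying flat, 64 mm across, 20 mm high, at the left behind; origin under its centre.
- thread_spool: Bystander: white thread spool, 44 mm across, 42 mm high, behind the stand; origin under its centre.
- jar: Bystander: jar 68 mm across, 80 mm tall at the right; origin under its centre.
- hammer: Bystander: hammer lying at the right.
Things that resemble listed ones, but are neither listed nor needed, are in the scene too. Leave any yellow look-alike of the lamp alone.

How it is judged:
By the outcome, as a careful person would: the job done as asked, in the order asked, and still so for the second after the job is handed in, with the robot touching nothing.
It also fails if it takes over 54 s, if anything falls off the work surface, if the arm or the gripper's body presses on something with over 40 N, if the wrist force passes 120 N, or if a joint passes its speed limit or range.

## Working session

There is one attempt and no reset: what is moved stays moved. The work goes in short steps, Python scripts to look and compute and a tool call to move; the robot and the scene stay as the last step left them, time stands still between calls to the robot, and variables do not carry over. Pictures are saved under pics/ and viewed, at most 10 in all, crops included, and the job is handed in when it is done.

Besides the shell and the picture viewer there is one more tool, called after "Call:" as name(argument=value, ...) on one line, values as JSON. apply_moves: Moves the arm, as the interface text tells. Its arguments: {"type":"object","properties":{"deltas":{"type":"array"},"grip_force":{"type":"number"}},"required":["deltas"]}

```bash
mkdir -p pics; cat > h.py <<'E'
import numpy as np, cv2
from station import ctrl
from scipy.spatial.transform import Rotation as R
def shot(n,f):
    c=ctrl.camera(n); cv2.imwrite('pics/'+f,c['img'][:,:,::-1]); return c
E
python3 - <<'E'
from h import *
np.set_printoptions(precision=4,suppress=True)
import pickle
o=ctrl.get_obs();print(o)
d={}
for n in ['scene','side','wrist']:
    c=shot(n,n+'0.png'); d[n]=c; print(n,{k:v for k,v in c.items() if k!='img'})
pickle.dump(d,open('c0.pkl','wb'))
E
```

```text
{'time_s': 0.0, 'qpos': array([-1.1936,  0.3005,  1.5216,  0.    ,  1.3207, -0.0666]), 'joint_vel': array([-0.0012, -0.    ,  0.0003,  0.0009,  0.0009, -0.0007]), 'tau': array([ -0.0008, -53.181 , -35.2738,   0.0708,   0.0244,  -0.0001]), 'ee_pos': array([ 0.2361, -0.4965,  0.2299]), 'eef_rot': array([-3.1404, -0.0001,  0.4438]), 'force': array([-0.304 ,  0.0445,  0.3759]), 'moment': array([-0.025 ,  0.0097, -0.0332]), 'grip_force': 0.0, 'grip_width': 0.09397149927886822}
scene {'K': array([[387.0299,   0.    , 280.5344],
       [  0.    , 387.0299, 207.0915],
       [  0.    ,   0.    ,   1.    ]]), 'pose': array([[ 0.5208, -0.4709,  0.7121,  1.3045],
       [ 0.8534,  0.3109, -0.4184, -0.4632],
       [-0.0244,  0.8256,  0.5638,  0.8162],
       [ 0.    ,  0.    ,  0.    ,  1.    ]])}
side {'K': array([[530.7254,   0.    , 280.447 ],
       [  0.    , 530.7254, 205.8052],
       [  0.    ,   0.    ,   1.    ]]), 'pose': array([[-0.9766,  0.1485, -0.1555,  0.2791],
       [-0.2147, -0.6355,  0.7416,  1.101 ],
       [ 0.0114,  0.7576,  0.6526,  1.1472],
       [ 0.    ,  0.    ,  0.    ,  1.    ]])}
wrist {'K': array([[301.0128,   0.    , 280.0187],
       [  0.    , 301.0128, 209.7323],
       [  0.    ,   0.    ,   1.    ]]), 'hand_eye': array([[-0.0001,  0.9631,  0.2691,  0.0779],
       [ 1.    ,  0.0002, -0.0003, -0.0001],
       [-0.0004,  0.2691, -0.9631, -0.1537],
       [ 0.    ,  0.    ,  0.    ,  1.    ]])}
```

```bash
python3 - <<'E'
import cv2,numpy as np
a=[cv2.imread(f'pics/{n}0.png') for n in('scene','side')]
for n,i in zip(('scene','side'),a): cv2.imwrite(f'pics/{n}0b.png',cv2.resize(i,(800,600),interpolation=cv2.INTER_CUBIC))
E
```

```text
(no output)
```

View pics/scene0b.png

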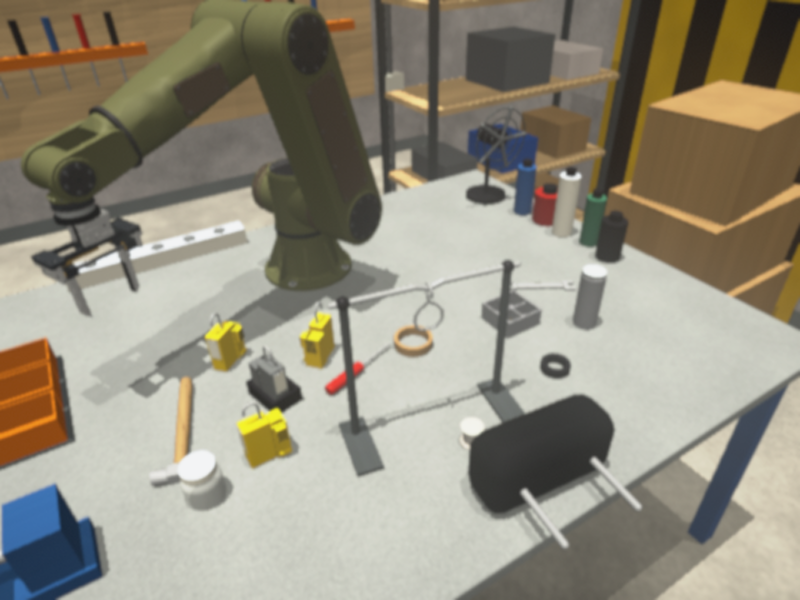

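View pics/side0b.png

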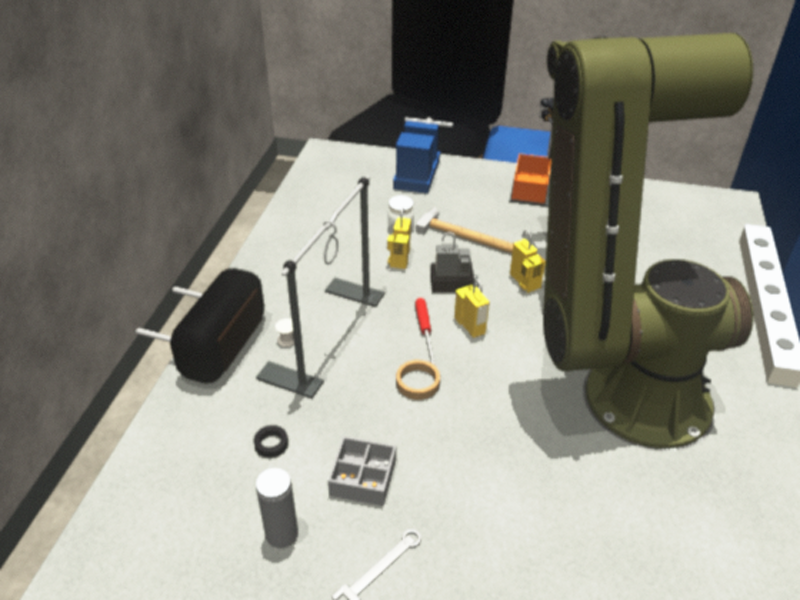

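Candidates in scene (800x600 px): grey lamp in black dock (268,380); yellow look-alikes (225,345), (318,340) and (265,437). By the description the grey one is the lamp, in the side view at (453,262). The hanger is on the bar at scene (430,305) and side (330,240). I'll check this in a close crop.

```bash
python3 - <<'E'
import cv2,numpy as np
s=cv2.imread('pics/scene0.png');d=cv2.imread('pics/side0.png')
def crop(i,x,y): # 5x, top-left printed
    c=cv2.resize(i[y:y+60,x:x+80],(400,300),interpolation=cv2.INTER_CUBIC)
    for k in range(0,80,10):
        cv2.putText(c,str(x+k),(k*5,8),0,.3,(0,0,255)); cv2.line(c,(k*5,10),(k*5,14),(0,0,255))
    for k in range(10,60,10):
        cv2.putText(c,str(y+k),(0,k*5+3),0,.3,(0,0,255)); 
    return c
cv2.imwrite('pics/quad0.png',np.vstack([np.hstack([crop(s,150,235),crop(d,280,155)]),np.hstack([crop(s,262,185),crop(d,195,135)])]))
E
```

```text
(no output)
```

View pics/quad0.png

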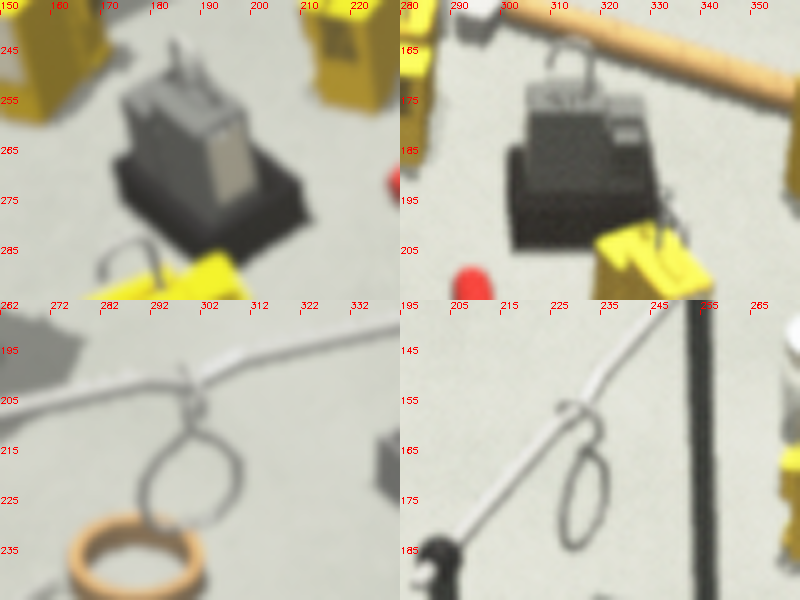

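```bash
cat >> h.py <<'E'
import pickle
D=pickle.load(open('c0.pkl','rb'))
def proj(n,P,pose=None):
    c=D[n]; T=np.linalg.inv(c['pose'] if pose is None else pose)
    q=np.atleast_2d(P)@T[:3,:3].T+T[:3,3]; q=q*[1,-1,-1]; q=q@c['K'].T
    return q[:,:2]/q[:,2:]
def tri(us,us2):
    from scipy.optimize import least_squares
    f=lambda p:np.r_[proj('scene',p)[0]-us,proj('side',p)[0]-us2]
    r=least_squares(f,[.5,0,.1]); return r.x,r.fun
def rig(pts,x0,z):
    from scipy.optimize import least_squares
    def f(v):
        M=R.from_euler('z',v[2]).as_matrix()
        return np.concatenate([proj(n,M@np.array(p)/1000+[v[0],v[1],z])[0]-u for n,p,u in pts])
    r=least_squares(f,x0,loss='soft_l1'); return r.x,r.fun.reshape(-1,2)
E
python3 - <<'E'
from h import *
np.set_printoptions(precision=4,suppress=True)
k=.7
print('hook top',tri([185.6,243.4],[314,163]))
print('loop bot',tri([297,231],[229.6,184.6]))
print('hang top',tri([298.6,199],[230,155.6]))
L=[('scene',(26,-17,95),(190.6,262)),('scene',(26,17,95),(199,256.6)),('side',(26,17,95),(305.4,176.6)),('side',(26,-17,95),(305.6,172)),
('side',(-52,-20,80),(328.4,174.6)),('scene',(0,0,139.5),(185.6,243.4)),('side',(0,0,139.5),(314,163)),
('side',(36,34,-5),(302.4,205)),('scene',(36,34,-5),(212.4,278.6)),('scene',(36,-34,-5),(191,289)),('side',(36,-34,30),(301.6,184.6))]
print('lamp',*rig(L,[.45,-.2,0],.005))
S=[('scene',(0,-150,8),(357*k,430*k)),('scene',(0,150,8),(497*k,388*k)),('side',(0,150,8),(300*k,388*k)),('side',(0,-150,8),(365*k,290*k)),
('scene',(0,-150,308),(343*k,300*k)),('scene',(0,150,308),(509*k,265*k)),('side',(0,150,308),(290*k,268*k)),('side',(0,-150,308),(364*k,183*k))]
print('stand',*rig(S,[.6,0,0],0.))
print('yellow etc tops', tri([225*k,318*k],[520*k,245*k]))
print('yellow2', tri([318*k,318*k],[472*k,290*k]))
E
```

```text
hook top (array([ 0.4591, -0.2721,  0.1413]), array([-0.0208, -0.0167, -0.0222,  0.0221]))
loop bot (array([ 0.6588, -0.0313,  0.208 ]), array([ 2.0853,  1.1615,  2.2595, -1.4391]))
hang top (array([ 0.6571, -0.0302,  0.3063]), array([ 0.5705,  0.3441,  0.6191, -0.434 ]))
lamp [ 0.4574 -0.2674  0.2404] [[-1.0903 -0.8927]
 [ 0.7166 -1.4995]
 [ 0.5262  0.8375]
 [-0.2999 -0.9176]
 [ 0.2446 -0.5561]
 [ 1.1765 -1.8501]
 [ 0.3186  0.1062]
 [-0.4522 -0.5781]
 [-1.1465  0.8258]
 [ 1.0006  2.8596]
 [-0.3603 -1.1392]]
stand [ 0.6556 -0.0236 -0.1959] [[ 0.0317 -0.1802]
 [-0.4163  0.8451]
 [ 1.3937 -2.8666]
 [ 0.8441  3.7915]
 [ 0.8564  1.1097]
 [-0.0876 -0.1783]
 [-0.3743  0.0394]
 [-0.3402  0.727 ]]
yellow etc tops (array([ 0.2955, -0.3023,  0.1187]), array([ 1.2127,  1.0964,  1.1453, -1.3212]))
yellow2 (array([ 0.3822, -0.13  ,  0.1061]), array([ 0.1495,  0.1125,  0.1354, -0.1242]))
```

Call:
apply_moves(deltas=[[0, 1.4, 2.1, 2.0, 0, 0, -0.03], [0, 1.8, 2.6, 1.0, 0, 0, -0.03], [0, 1.8, 2.6, 1.0, 0, 0, -0.03], [0, 1.8, 2.6, 1.0, 0, 0, -0.03], [0, 1.8, 2.6, 1.0, 0, 0, -0.03], [0, 1.8, 2.6, 1.0, 0, 0, -0.03], [0, 1.4, 2.1, 2.0, 0, 0, -0.02], [0, 1.4, 2.1, 2.0, 0, 0, 0], [0, 0, 0, 0, 0, 0, 0], [0, 0, 0, 0, 0, 0, 0]])

```text
time_s: 1.15
ee_pos: [0.3681, -0.3037, 0.3401]
eef_rot: [3.142, 0.0, 0.245]
force: [0.5, -0.3, -0.1]
grip_width: 0.094
grip_force: 0.0
```

```bash
cat >> h.py <<'E'
def wpose(o,c):
    T=np.eye(4);T[:3,:3]=R.from_euler('xyz',o['eef_rot']).as_matrix();T[:3,3]=o['ee_pos'];return T@c['hand_eye']
def wshot(f):
    o=ctrl.get_obs();c=shot('wrist',f);p=wpose(o,c);pickle.dump(p,open('pics/'+f+'.pkl','wb'));return o,c,p
E
python3 - <<'E'
from h import *
o,c,p=wshot('w1.png');print(o['ee_pos'],o['eef_rot'])
cv2.imwrite('pics/w1b.png',cv2.resize(c['img'][:,:,::-1],(800,600),interpolation=cv2.INTER_CUBIC))
E
```

```text
[ 0.36813259 -0.30367528  0.34009971] [3.14152233e+00 1.66829269e-04 2.44857547e-01]
```

View pics/w1b.png

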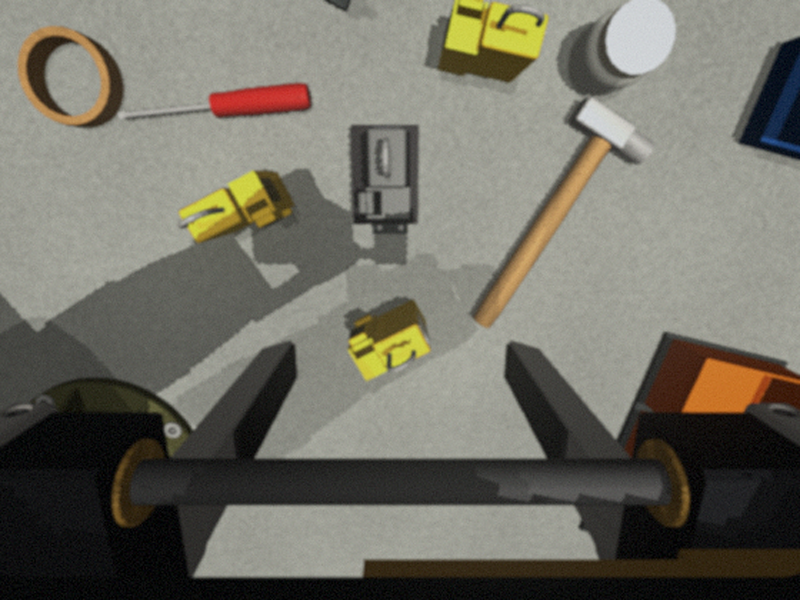

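The wrist view shows the grey lamp in its dock: dock corners (351,127), (417,125), (415,222), (352,222), tab on the left (+y). Yellow look-alikes are at (390,345) behind it and (240,205) to its left.

```bash
cat >> h.py <<'E'
def ray(p,u,z,n='wrist'):
    K=D[n]['K'];d=p[:3,:3]@(np.linalg.inv(K)@[u[0],u[1],1]*[1,-1,-1]);return p[:3,3]+d*(z-p[2,3])/d[2]
E
python3 - <<'E'
from h import *
np.set_printoptions(precision=4,suppress=True)
p=pickle.load(open('pics/w1.png.pkl','rb'))
k=.7
for n,u,z in [('dFL',(351,127),.035),('dFR',(417,125),.035),('dRR',(416,222),.035),('dRL',(352,222),.035),('fFL',(367,128),.1),('fFR',(407,127),.1),
 ('hook',(384,143),.142),('hook',(382,174),.142),('gRR',(411,219),.085),('gRL',(371,219),.085),
 ('y1a',(348,352),.085),('y1b',(418,325),.09),('y1c',(430,350),.09),('y1d',(368,380),.085),('y1hook',(402,358),.13),
 ('y2a',(180,212),.09),('y2b',(248,170),.09),('y2c',(293,205),.05),('y2d',(200,242),.09)]:
    w=ray(p,np.array(u)*k,z); l=R.from_euler('z',-.24).apply(w-[.4574,-.270,0]); print(n,w,l)
E
```

```text
dFL [ 0.4807 -0.2255  0.035 ] [0.0333 0.0377 0.035 ]
dFR [ 0.4985 -0.2888  0.035 ] [ 0.0354 -0.028   0.035 ]
dRR [ 0.4059 -0.3118  0.035 ] [-0.06   -0.0284  0.035 ]
dRL [ 0.3896 -0.2464  0.035 ] [-0.0603  0.0391  0.035 ]
fFL [ 0.478  -0.2473  0.1   ] [0.0254 0.0171 0.1   ]
fFR [ 0.4871 -0.2803  0.1   ] [ 0.0264 -0.0171  0.1   ]
hook [ 0.467  -0.2664  0.142 ] [0.0102 0.0012 0.142 ]
hook [ 0.4443 -0.2702  0.142 ] [-0.0128  0.0029  0.142 ]
gRR [ 0.4116 -0.3036  0.085 ] [-0.0525 -0.0218  0.085 ]
gRL [ 0.4025 -0.2672  0.085 ] [-0.0527  0.0157  0.085 ]
y1a [ 0.2661 -0.2746  0.085 ] [-0.1869  0.041   0.085 ]
y1b [ 0.3132 -0.336   0.09  ] [-0.1557 -0.0298  0.09  ]
y1c [ 0.2904 -0.3544  0.09  ] [-0.1823 -0.0423  0.09  ]
y1d [ 0.2405 -0.3014  0.085 ] [-0.2181  0.0211  0.085 ]
y1hook [ 0.2919 -0.3248  0.13  ] [-0.1738 -0.0138  0.13  ]
y2a [ 0.3665 -0.0951  0.09  ] [-0.0467  0.1915  0.09  ]
y2b [ 0.4186 -0.1504  0.09  ] [-0.0093  0.1254  0.09  ]
y2c [ 0.3935 -0.1862  0.05  ] [-0.0422  0.0966  0.05  ]
y2d [ 0.3433 -0.1164  0.09  ] [-0.0743  0.1763  0.09  ]
```

Call:
apply_moves(deltas=[[0, 0.5, 0.3, -1.0, 0.015, -0.063, 0], [0, 0.8, 0.4, -2.3, 0.026, -0.106, 0], [0, 0.8, 0.4, -2.3, 0.026, -0.106, 0], [0, 0.8, 0.4, -2.3, 0.026, -0.106, 0], [0, 0.8, 0.4, -2.3, 0.026, -0.106, 0], [0, 0.8, 0.4, -2.3, 0.026, -0.106, 0], [0, 0.4, 0.2, -1.5, 0, 0, 0], [0, 0, 0, 0, 0, 0, -0.005], [0, 0, 0, 0, 0, 0, 0]])

```text
time_s: 2.1
ee_pos: [0.4168, -0.2792, 0.2004]
eef_rot: [3.139, -0.61, 0.238]
force: [-0.0, -0.7, 0.9]
grip_width: 0.094
grip_force: 0.0
```

```bash
python3 - <<'E'
from h import *
o,c,p=wshot('w2.png');print(o['ee_pos'],o['eef_rot'],R.from_euler('xyz',o['eef_rot']).as_matrix(),o['qpos'])
cv2.imwrite('pics/w2b.png',cv2.resize(c['img'][:,:,::-1],(800,600),interpolation=cv2.INTER_CUBIC))
E
```

```text
[ 0.41675724 -0.2792341   0.20041582] [ 3.13941703 -0.60962575  0.23818532] [[ 0.79671578  0.2347285   0.55690797]
 [ 0.19343797 -0.97205933  0.1329752 ]
 [ 0.57256066  0.00178371 -0.81986042]] [-0.92674326  0.09151358  1.95637166  0.69994697  0.95321517  0.03021823]
```

View pics/w2b.png

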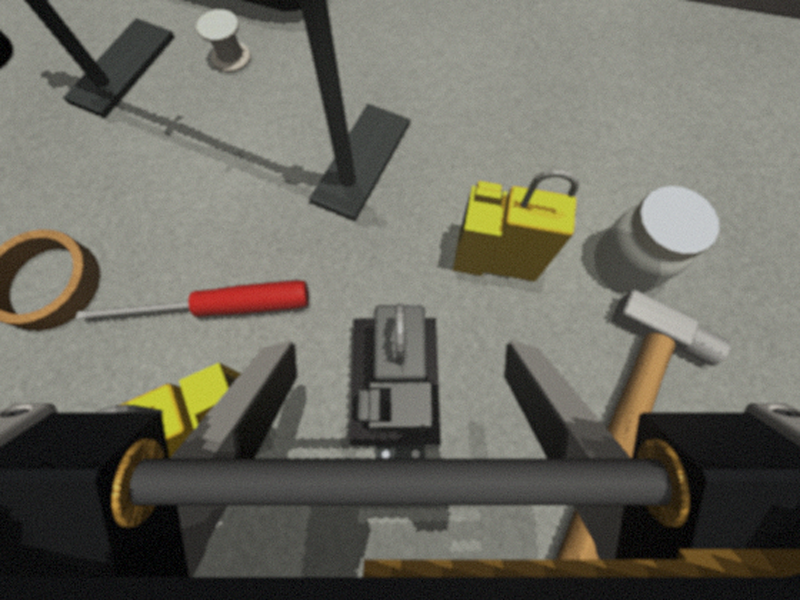

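The lamp is centred between the jaws: block at 370–432 px, centre line about 400. Next: descend and squeeze.

Call:
apply_moves(deltas=[[0, 0, 0, -2, 0, 0, 0], [0, 0, 0, -3.5, 0, 0, 0], [0, 0, 0, -3.5, 0, 0, 0], [0, 0, 0, -2, 0, 0, 0], [0, 0, 0, -1.6, 0, 0, 0], [0, 0, 0, 0, 0, 0, 0], [0, 0, 0, 0, 0, 0, 0]], grip_force=40)

```text
time_s: 2.85
ee_pos: [0.4175, -0.2792, 0.0754]
eef_rot: [3.138, -0.611, 0.24]
force: [-0.1, 0.6, -0.8]
grip_width: 0.0939
grip_force: 0.0
```

Call:
apply_moves(deltas=[[255, 0, 0, 0, 0, 0, 0], [255, 0, 0, 0, 0, 0, 0], [255, 0, 0, 0, 0, 0, 0], [255, 0, 0, 0, 0, 0, 0], [255, 0, 0, 0, 0, 0, 0], [255, 0, 0, 0, 0, 0, 0], [255, 0, 0, 0, 0, 0, 0], [255, 0, 0, 0, 0, 0, 0]], grip_force=40)

```text
time_s: 3.65
ee_pos: [0.4172, -0.2788, 0.0746]
eef_rot: [3.139, -0.611, 0.24]
force: [-1.2, 0.2, 2.3]
grip_width: 0.0397
grip_force: 40.0
```

Call:
apply_moves(deltas=[[255, 0, 0, 0.5, 0, 0, 0], [255, 0, 0, 0.8, 0, 0, 0], [255, 0, 0, 1, 0, 0, 0], [255, 0, 0, 1.5, 0, 0, 0], [255, 0, 0, 2, 0, 0, 0], [255, 0, 0, 2, 0, 0, 0], [255, 0, 0, 1.2, 0, 0, 0], [255, 0, 0, 0, 0, 0, 0], [255, 0, 0, 0, 0, 0, 0]])

```text
time_s: 4.55
ee_pos: [0.417, -0.2786, 0.1641]
eef_rot: [3.139, -0.61, 0.24]
force: [0.2, 0.2, -2.4]
grip_width: 0.0394
grip_force: 40.0
```

```bash
python3 - <<'E'
from h import *
o,c,p=wshot('w3.png');print(o['ee_pos'],o['eef_rot'],o['force'],o['moment'],o['qpos'])
w=c['img'][:,:,::-1]; d=ctrl.camera('side')['img'][:,:,::-1]; s=ctrl.camera('scene')['img'][:,:,::-1]
cv2.imwrite('pics/side3.png',d);cv2.imwrite('pics/scene3.png',s)
f=lambda i,x,y,W,H:cv2.resize(i[y:y+H,x:x+W],(400,300),interpolation=cv2.INTER_CUBIC)
cv2.imwrite('pics/q3.png',np.vstack([np.hstack([f(w,200,180,160,120),f(w,0,0,560,420)]),np.hstack([f(s,130,200,120,90),f(d,270,110,120,90)])]))
E
```

```text
[ 0.41699722 -0.27858623  0.1641199 ] [ 3.13886257 -0.61029046  0.23957596] [ 0.19145436  0.20646381 -2.39327512] [-0.08682392  0.57508516 -0.00409193] [-0.92570319  0.14694559  1.99243265  0.74706826  0.88425387 -0.04677451]
```

View pics/q3.png

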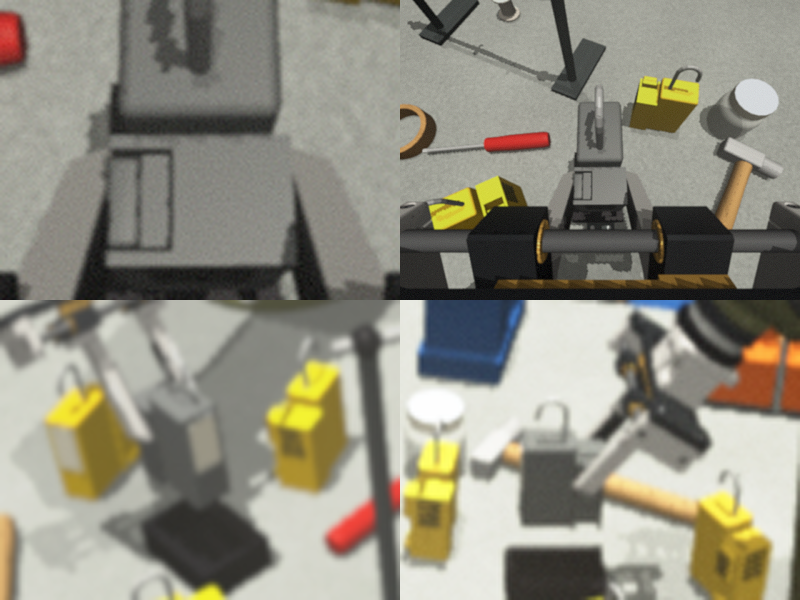

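Lamp is clear of the dock and upright (weight 2.4 N, jaw width 39 mm so the tab is home). Next: carry it to a pose about 75 mm short of the hanger.

Call:
apply_moves(deltas=[[255, 0, 1, 3, 0, 0, -0.044], [255, 0.6, 2.4, 2.5, 0, 0, -0.044], [255, 1.5, 3.5, 1, 0, 0, -0.044], [255, 1.8, 3.5, 0, 0, 0, -0.044], [255, 1.8, 3.5, 0, 0, 0, -0.044], [255, 1.8, 3.5, 0, 0, 0, -0.044], [255, 1.8, 3.5, 0, 0, 0, -0.044], [255, 1.5, 3, -1, 0, 0, -0.044], [255, 1.2, 2.5, -2, 0, 0, -0.044], [255, 0.6, 1, -2.15, 0, 0, -0.04]])

```text
time_s: 5.7
ee_pos: [0.5373, -0.0156, 0.1787]
eef_rot: [3.139, -0.606, -0.18]
force: [0.4, -0.6, -2.1]
grip_width: 0.0395
grip_force: 40.0
```

Call:
apply_moves(deltas=[[255, 0, 0, 0, 0, 0, 0], [255, 0, 0, 0, 0, 0, 0]])

```text
time_s: 5.9
ee_pos: [0.5365, -0.0177, 0.1792]
eef_rot: [3.137, -0.604, -0.178]
force: [0.8, -0.0, -1.6]
grip_width: 0.0396
grip_force: 40.0
```

```bash
python3 - <<'E'
from h import *
o,c,p=wshot('w4.png');print(o['ee_pos'],o['eef_rot'],o['force'],o['qpos'])
w=c['img'][:,:,::-1]; d=ctrl.camera('side')['img'][:,:,::-1]; s=ctrl.camera('scene')['img'][:,:,::-1]
cv2.imwrite('pics/side4.png',d);cv2.imwrite('pics/scene4.png',s)
M=R.from_euler('xyz',o['eef_rot']).as_matrix()
f=lambda i,x,y,W,H:cv2.resize(i[y:y+H,x:x+W],(400,300),interpolation=cv2.INTER_CUBIC)
cv2.imwrite('pics/q4.png',np.vstack([np.hstack([f(w,200,0,160,120),f(w,220,90,120,90)]),np.hstack([f(s,250,180,80,60),f(d,200,125,80,60)])]))
E
```

```text
[ 0.536541   -0.01774372  0.17915588] [ 3.13740813 -0.60431255 -0.17835416] [ 0.79286925 -0.01172389 -1.5586277 ] [-0.07165425  0.07850808  2.02583106 -0.15227757  0.44044516  1.79666716]
```

View pics/q4.png

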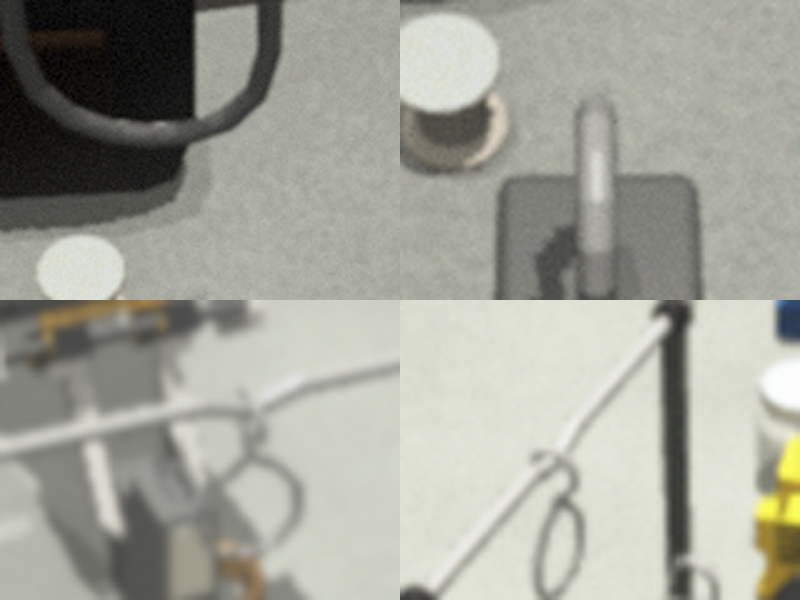

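```bash
python3 - <<'E'
from h import *
from scipy.optimize import least_squares
np.set_printoptions(precision=4,suppress=True)
p=pickle.load(open('pics/w4.png.pkl','rb'))
b=ray(p,(259,53),.2135);print('bar@.2135',b)
f=lambda x:np.r_[proj('wrist',x,p)[0]-[259,53],proj('side',x)[0]-[229,184.4]]
r=least_squares(f,b);print('tri',r.x,r.fun); print('proj of bar in side',proj('side',b),'scene',proj('scene',b))
l=ray(p,(200+20/2.5,60/2.5),.235);q=ray(p,(200+272/2.5,60/2.5),.235);print('sides',l,q,'yaw',np.arctan2(-(l-q)[0],(l-q)[1]),np.linalg.norm(l-q))
T=np.array([.5365,-.0177,.1792]);yaw=-.178
lo=T+R.from_euler('z',yaw).apply([.0414,-.0008,-.0696]);print('lamp',lo)
for q in [(13.5,0,118),(0,0,139.5),(26,17,95),(26,-17,95)]: print(q,proj('wrist',lo+R.from_euler('z',yaw).apply(np.array(q)/1e3),p))
print('rel in lamp', R.from_euler('z',-yaw).apply(b-lo))
E
```

```text
bar@.2135 [ 0.6571 -0.0274  0.2135]
tri [ 0.6666 -0.0283  0.2045] [-0.0013  0.0046 -0.0126 -0.0205]
proj of bar in side [[231.95   182.5623]] scene [[300.006  229.5945]]
sides [ 0.658  -0.0024  0.235 ] [ 0.649  -0.0533  0.235 ] yaw -0.17584338155914772 0.051693124016090955
lamp [ 0.5771 -0.0258  0.1096]
(13.5, 0, 118) [[281.2549 136.7646]]
(0, 0, 139.5) [[281.8457 136.1342]]
(26, 17, 95) [[250.1841 140.2737]]
(26, -17, 95) [[311.4436 140.2579]]
rel in lamp [0.079  0.0126 0.1039]
```

```bash
python3 - <<'E'
from h import *
from scipy.optimize import least_squares
np.set_printoptions(precision=4,suppress=True)
p=pickle.load(open('pics/w4.png.pkl','rb'))
T=np.array([.5365,-.0177,.1792]);yaw=-.178
def pts(v,q): # v: dx,dz,pitch
    lo=T+R.from_euler('z',yaw).apply([.0414+v[0],-.0008,-.0696+v[1]])
    return lo+(R.from_euler('z',yaw)*R.from_euler('y',v[2])).apply(np.array(q)/1e3)
t=np.linspace(0,np.pi,60)
arc=np.c_[15.8*np.cos(t),0*t,123.7+15.8*np.sin(t)]
def pred(v): return np.r_[proj('wrist',pts(v,arc),p)[:,1].min(),proj('wrist',pts(v,(26,17,95)),p)[0,1]]
print(pred([0,0,0]))
for pi in (-.05,.05,.1): print(pi,pred([0,0,pi]))
for d in ((.003,0),(0,.003)): print(d,pred([*d,0]))
i=cv2.imread('pics/w4.png'); print(i[100:165,279].mean(1).round()[::2], i[100:165,265].mean(1).round()[::2])
E
```

```text
[118.4933 140.2737]
-0.05 [131.2905 146.7165]
0.05 [106.4856 134.3708]
0.1 [ 95.3336 129.0157]
(0.003, 0) [112.5056 135.5958]
(0, 0.003) [114.026  137.2795]
[168. 171. 169. 169. 168. 165. 170. 171. 168. 150. 159. 155. 169. 180.
 182. 176. 174. 185. 208. 211. 212. 214. 214. 214. 211. 192. 168. 169.
 171. 166. 168. 170. 169.] [167. 165. 166. 164. 169. 173. 172. 168. 170. 165. 162. 171. 170. 167.
 169. 170. 162. 173. 167. 169. 168. 136. 114. 120. 122. 121. 122. 123.
 123. 118. 122.  90.  74.]
```

Call:
apply_moves(deltas=[[255, 0.1, 0.5, -0.05, 0, 0, 0], [255, 0.12, 0.74, -0.05, 0, 0, 0], [255, 1.0, -0.18, 0, 0, 0, 0], [255, 1.97, -0.35, 0, 0, 0, 0], [255, 1.0, -0.18, 0, 0, 0, 0], [255, 0, 0, 0, 0, 0, 0], [255, 0, 0, 0, 0, 0, 0]])

```text
time_s: 6.75
ee_pos: [0.5784, -0.0127, 0.1783]
eef_rot: [3.138, -0.606, -0.181]
force: [-0.9, -0.3, -3.1]
grip_width: 0.0394
grip_force: 40.0
```

```bash
python3 - <<'E'
from h import *
np.set_printoptions(precision=4,suppress=True)
o,c,p=wshot('w5.png');print(o['ee_pos'],o['eef_rot'],o['force'])
yaw=o['eef_rot'][2]
b=np.array([.6571,-.0274,.2135])
lo=o['ee_pos']+R.from_euler('z',yaw).apply([.0414,-.0008,-.0696])
print('rel',R.from_euler('z',-yaw).apply(b-lo)*1e3, 'bar proj',proj('wrist',b,p))
w=c['img'][:,:,::-1];s=ctrl.camera('scene')['img'][:,:,::-1];d=ctrl.camera('side')['img'][:,:,::-1]
f=lambda i,x,y,W,H:cv2.resize(i[y:y+H,x:x+W],(400,300),interpolation=cv2.INTER_CUBIC)
cv2.imwrite('pics/q5.png',np.vstack([np.hstack([f(w,200,0,160,120),f(w,180,50,200,150)]),np.hstack([f(s,250,180,80,60),f(d,200,135,80,60)])]))
E
```

```text
[ 0.5784 -0.0127  0.1783] [ 3.1378 -0.6056 -0.1809] [-0.8531 -0.284  -3.0678]
rel [ 38.6256   0.4746 104.8253] bar proj [[280.1098 109.9285]]
```

View pics/q5.png

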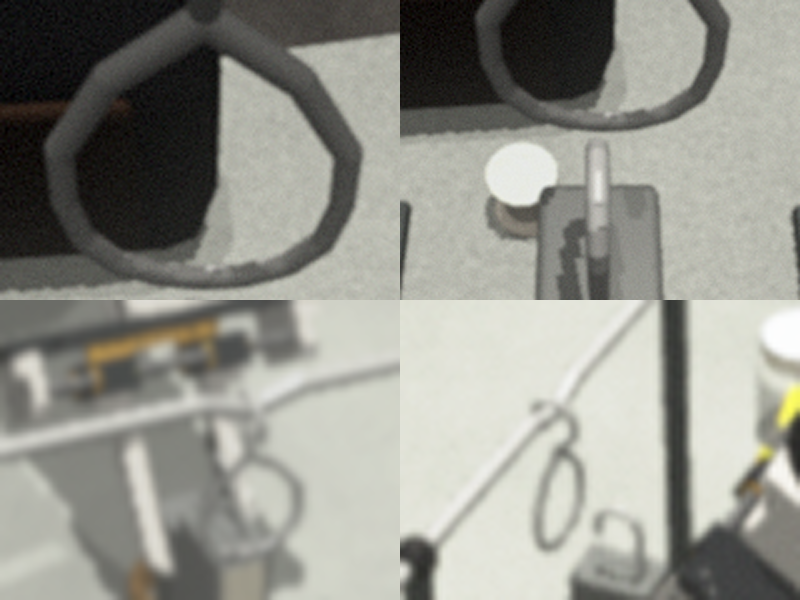

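Call:
apply_moves(deltas=[[255, 0.46, -0.29, 0, 0, 0, 0], [255, 1.0, -0.18, 0, 0, 0, 0], [255, 1.0, -0.18, 0, 0, 0, 0], [255, 0.8, -0.14, 0, 0, 0, 0], [255, 0.5, -0.1, 0, 0, 0, 0], [255, 0, 0, 0, 0, 0, 0], [255, 0, 0, 0, 0, 0, 0]])

```text
time_s: 7.6
ee_pos: [0.6162, -0.0214, 0.1784]
eef_rot: [3.138, -0.606, -0.181]
force: [-0.2, 0.5, -2.3]
grip_width: 0.0398
grip_force: 40.0
```

```bash
python3 - <<'E'
from h import *
np.set_printoptions(precision=4,suppress=True)
o,c,p=wshot('w6.png');print(o['ee_pos'],o['eef_rot'],o['force'])
yaw=o['eef_rot'][2]
b=np.array([.6571,-.0274,.2135])
lo=o['ee_pos']+R.from_euler('z',yaw).apply([.0414,-.0008,-.0696])
print('rel',R.from_euler('z',-yaw).apply(b-lo)*1e3, 'bar proj',proj('wrist',b,p))
w=c['img'][:,:,::-1];s=ctrl.camera('scene')['img'][:,:,::-1];d=ctrl.camera('side')['img'][:,:,::-1]
f=lambda i,x,y,W,H:cv2.resize(i[y:y+H,x:x+W],(400,300),interpolation=cv2.INTER_CUBIC)
cv2.imwrite('pics/q6.png',np.vstack([np.hstack([f(w,200,80,160,120),f(w,0,0,560,420)]),np.hstack([f(s,250,180,80,60),f(d,200,135,80,60)])]))
E
```

```text
[ 0.6162 -0.0214  0.1784] [ 3.1379 -0.6059 -0.1806] [-0.2398  0.5018 -2.3165]
rel [ -0.1038   2.199  104.7158] bar proj [[276.8204 175.2868]]
```

View pics/q6.png

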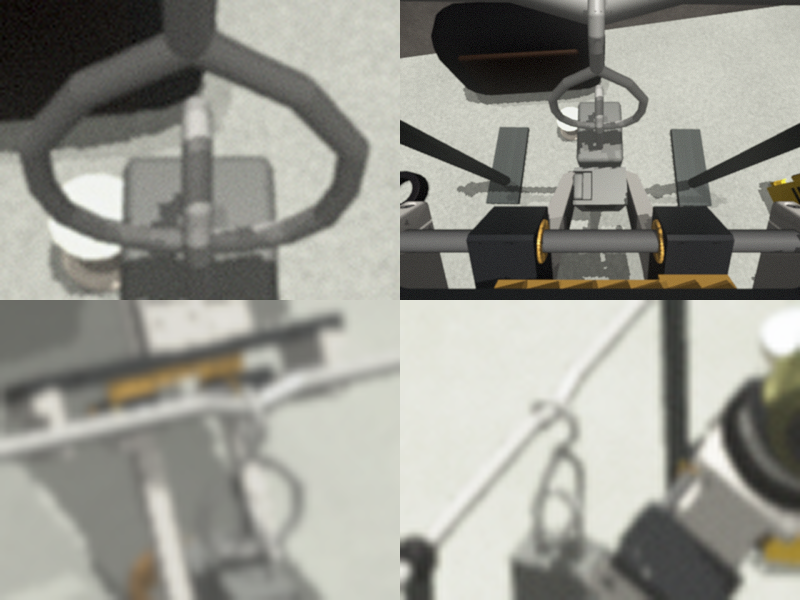

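Hook is through the loop: the bar lies in the hook's gap at row ~175 as predicted (175.3), and the hanger is undisturbed. Next: lower it.

Call:
apply_moves(deltas=[[255, 0, 0, -0.5, 0, 0, 0], [255, 0, 0, -0.8, 0, 0, 0], [255, 0, 0, -0.7, 0, 0, 0], [255, 0, 0, -0.4, 0, 0, 0], [255, 0, 0, 0, 0, 0, 0], [255, 0, 0, 0, 0, 0, 0]])

```text
time_s: 8.35
ee_pos: [0.6164, -0.0214, 0.1546]
eef_rot: [3.138, -0.606, -0.181]
force: [0.3, 0.1, -2.5]
grip_width: 0.0396
grip_force: 40.0
```

Call:
apply_moves(deltas=[[255, 0, 0, -0.1, 0, 0, 0], [255, 0, 0, -0.1, 0, 0, 0], [255, 0, 0, 0, 0, 0, 0], [255, 0, 0, 0, 0, 0, 0]])

```text
time_s: 8.75
ee_pos: [0.6164, -0.0214, 0.1527]
eef_rot: [3.138, -0.607, -0.181]
force: [-0.1, -0.6, -1.6]
grip_width: 0.0397
grip_force: 40.0
```

Call:
apply_moves(deltas=[[255, 0, 0, -0.1, 0, 0, 0], [255, 0, 0, 0, 0, 0, 0], [255, 0, 0, 0, 0, 0, 0]])

```text
time_s: 9.05
ee_pos: [0.6165, -0.0214, 0.1518]
eef_rot: [3.138, -0.607, -0.181]
force: [-0.5, -0.1, -1.1]
grip_width: 0.0397
grip_force: 40.0
```

```bash
python3 - <<'E'
from h import *
print(np.mean([(ctrl.camera('wrist'),ctrl.get_obs()['force'])[1] for _ in range(5)],0))
E
```

```text
[ 0.12755027  0.08416058 -1.15597074]
```

Call:
apply_moves(deltas=[[255, 0, 0, -0.05, 0, 0, 0], [255, 0, 0, 0, 0, 0, 0], [255, 0, 0, 0, 0, 0, 0]])

```text
time_s: 9.6
ee_pos: [0.6166, -0.0214, 0.1515]
eef_rot: [3.138, -0.607, -0.181]
force: [-0.8, -0.1, 1.2]
grip_width: 0.0393
grip_force: 40.0
```

```bash
python3 - <<'E'
from h import *
o=ctrl.get_obs();print(o['ee_pos'],np.mean([(ctrl.camera('wrist'),ctrl.get_obs()['force'])[1] for _ in range(5)],0))
p=wpose(o,D['wrist']);print(proj('wrist',np.array([.657,-.0274,.2135]),p))
E
```

```text
[ 0.61657636 -0.02139354  0.15149373] [ 0.19732422 -0.00536025  1.85102801]
[[276.98795724 148.24719206]]
```

Call:
apply_moves(deltas=[[255, 0, 0, 0.03, 0, 0, 0], [144, 0.01, 0.05, 0, 0, 0, 0], [141, 0.01, 0.05, 0, 0, 0, 0], [138, 0.01, 0.05, 0, 0, 0, 0], [136, 0.01, 0.05, 0, 0, 0, 0], [133, 0.01, 0.05, 0, 0, 0, 0], [130, 0.01, 0.05, 0, 0, 0, 0], [127, 0.01, 0.05, 0, 0, 0, 0], [125, 0.01, 0.05, 0, 0, 0, 0]])

```text
time_s: 10.75
ee_pos: [0.6171, -0.0173, 0.1514]
eef_rot: [3.138, -0.606, -0.181]
force: [0.1, 0.3, 0.4]
grip_width: 0.0474
grip_force: 2.9
```

Call:
apply_moves(deltas=[[123, 0.01, 0.03, 0, 0, 0, 0], [121, 0, 0, 0, 0, 0, 0], [118, 0, 0, 0, 0, 0, 0], [112, 0, 0, 0, 0, 0, 0], [100, 0, 0, 0, 0, 0, 0], [85, 0, 0, 0, 0, 0, 0], [60, 0, 0, 0, 0, 0, 0], [30, 0, 0, 0, 0, 0, 0], [0, 0, 0, 0, 0, 0, 0], [0, 0, 0, 0, 0, 0, 0]])

```text
time_s: 11.75
ee_pos: [0.6173, -0.0171, 0.1514]
eef_rot: [3.138, -0.606, -0.181]
force: [0.1, -0.1, 0.7]
grip_width: 0.0912
grip_force: 0.0
```

Call:
apply_moves(deltas=[[0, 0, 0, 0, 0, 0, 0], [0, 0, 0, 0, 0, 0, 0], [0, 0, 0, 0, 0, 0, 0], [0, 0, 0, 0, 0, 0, 0], [0, 0, 0, 0, 0, 0, 0], [0, 0, 0, 0, 0, 0, 0]])

```text
time_s: 12.35
ee_pos: [0.6173, -0.0171, 0.1514]
eef_rot: [3.138, -0.606, -0.181]
force: [0.1, -0.2, 0.2]
grip_width: 0.0939
grip_force: 0.0
```

```bash
python3 - <<'E'
from h import *
o,c,p=wshot('w7.png');print(o['time_s'],o['ee_pos'],o['force'],o['grip_width'])
w=c['img'][:,:,::-1];s=ctrl.camera('scene')['img'][:,:,::-1];d=ctrl.camera('side')['img'][:,:,::-1]
f=lambda i,x,y,W,H:cv2.resize(i[y:y+H,x:x+W],(400,300),interpolation=cv2.INTER_CUBIC)
cv2.imwrite('pics/q7.png',np.vstack([np.hstack([f(w,120,80,320,240),f(w,0,0,560,420)]),np.hstack([f(s,230,180,120,90),f(d,190,135,80,60)])]))
E
```

```text
12.35 [ 0.6172561  -0.01710211  0.15143742] [ 0.06716175 -0.15561574  0.21977357] 0.09394667959730173
```

View pics/q7.png

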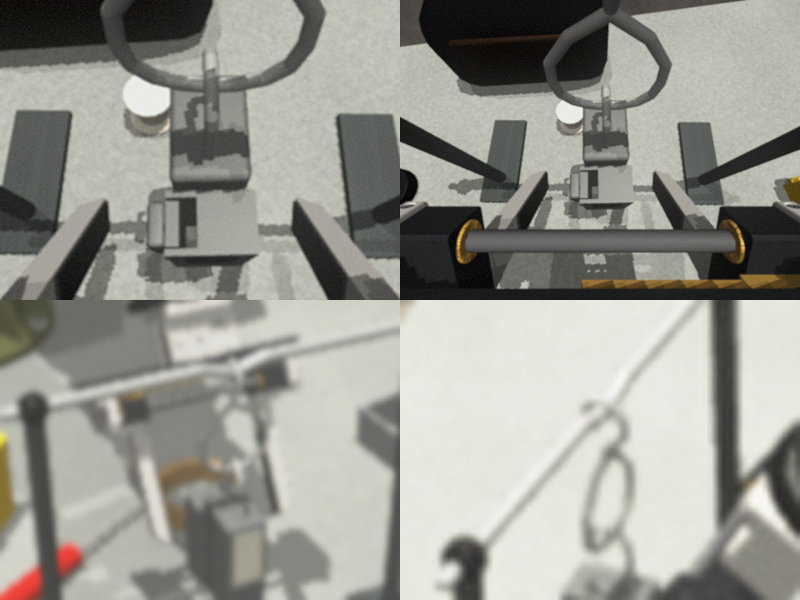

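Lamp hangs free with the tab sprung out and the hook on the loop's bar. Retreat along the tool axis, then let it settle.

Call:
apply_moves(deltas=[[0, -0.28, 0.05, 0.41, 0, 0, 0], [0, -0.56, 0.1, 0.82, 0, 0, 0], [0, -1.12, 0.2, 1.64, 0, 0, 0], [0, -1.12, 0.2, 1.64, 0, 0, 0], [0, -1.12, 0.2, 1.64, 0, 0, 0], [0, -2.0, 0.36, 1.2, 0, 0, 0], [0, -3, 0.54, 0.6, 0, 0, 0], [0, -3, 0.54, 0, 0, 0, 0], [0, -2, 0.36, 0, 0, 0, 0], [0, 0, 0, 0, 0, 0, 0]])

```text
time_s: 13.5
ee_pos: [0.4737, 0.0088, 0.2318]
eef_rot: [3.138, -0.608, -0.18]
force: [0.3, 0.7, 0.2]
grip_width: 0.094
grip_force: 0.0
```

```bash
python3 - <<'E'
from h import *
def ims(): return [ctrl.camera(n)['img'].astype(float) for n in('scene','side')]
print(ctrl.get_obs()['ee_pos'],ctrl.get_obs()['force'])
a=ims();[ctrl.camera('wrist') for _ in range(4)];b=ims()
old=[cv2.imread(f'pics/{n}0.png')[:,:,::-1].astype(float) for n in('scene','side')]
for n,x,y,o in zip(('scene','side'),a,b,old):
    print(n,'lamp motion',np.abs(x-y)[170:290,180:350].mean(2).max(),np.abs(x-y).mean())
    cv2.imwrite(f'pics/{n}8.png',y[:,:,::-1])
    m=cv2.GaussianBlur(np.abs(y-o).mean(2),(5,5),0)>25
    k,_,st,_=cv2.connectedComponentsWithStats(m.astype(np.uint8)); print([tuple(s) for s in st[1:] if s[4]>15])
E
```

```text
[0.47368451 0.00879165 0.23184683] [0.34473014 0.7163568  0.24199247]
scene lamp motion 25.666666666666668 0.4773767006802721
[(np.int32(16), np.int32(0), np.int32(212), np.int32(222), np.int32(9867)), (np.int32(223), np.int32(0), np.int32(41), np.int32(76), np.int32(1629)), (np.int32(195), np.int32(6), np.int32(48), np.int32(69), np.int32(1967)), (np.int32(144), np.int32(23), np.int32(12), np.int32(10), np.int32(28)), (np.int32(110), np.int32(54), np.int32(7), np.int32(6), np.int32(26)), (np.int32(228), np.int32(68), np.int32(47), np.int32(38), np.int32(721)), (np.int32(78), np.int32(75), np.int32(7), np.int32(4), np.int32(20)), (np.int32(32), np.int32(89), np.int32(35), np.int32(17), np.int32(313)), (np.int32(275), np.int32(106), np.int32(6), np.int32(10), np.int32(47)), (np.int32(229), np.int32(108), np.int32(71), np.int32(94), np.int32(2959)), (np.int32(187), np.int32(124), np.int32(13), np.int32(15), np.int32(115)), (np.int32(173), np.int32(130), np.int32(21), np.int32(32), np.int32(305)), (np.int32(181), np.int32(173), np.int32(8), np.int32(6), np.int32(31)), (np.int32(218), np
[... 572 characters left out ...]
4), np.int32(29), np.int32(284), np.int32(371), np.int32(44929)), (np.int32(408), np.int32(29), np.int32(41), np.int32(12), np.int32(352)), (np.int32(525), np.int32(38), np.int32(35), np.int32(83), np.int32(2185)), (np.int32(221), np.int32(180), np.int32(33), np.int32(46), np.int32(943)), (np.int32(317), np.int32(188), np.int32(10), np.int32(4), np.int32(30)), (np.int32(222), np.int32(231), np.int32(35), np.int32(23), np.int32(470)), (np.int32(289), np.int32(249), np.int32(8), np.int32(4), np.int32(25)), (np.int32(278), np.int32(267), np.int32(15), np.int32(8), np.int32(57))][ WARN:0@4.542] global loadsave.cpp:1063 imwrite_ Unsupported depth image for selected encoder is fallbacked to CV_8U.
```

Call:
apply_moves(deltas=[[0, 0, 0, 0, 0, 0, 0], [0, 0, 0, 0, 0, 0, 0], [0, 0, 0, 0, 0, 0, 0], [0, 0, 0, 0, 0, 0, 0], [0, 0, 0, 0, 0, 0, 0], [0, 0, 0, 0, 0, 0, 0], [0, 0, 0, 0, 0, 0, 0], [0, 0, 0, 0, 0, 0, 0], [0, 0, 0, 0, 0, 0, 0], [0, 0, 0, 0, 0, 0, 0]])

```text
time_s: 14.9
ee_pos: [0.4753, 0.0084, 0.2309]
eef_rot: [3.138, -0.606, -0.181]
force: [-0.1, 0.4, 0.4]
grip_width: 0.0943
grip_force: 0.0
```

Call:
apply_moves(deltas=[[0, 0, 0, 0, 0, 0, 0], [0, 0, 0, 0, 0, 0, 0], [0, 0, 0, 0, 0, 0, 0], [0, 0, 0, 0, 0, 0, 0], [0, 0, 0, 0, 0, 0, 0], [0, 0, 0, 0, 0, 0, 0], [0, 0, 0, 0, 0, 0, 0], [0, 0, 0, 0, 0, 0, 0], [0, 0, 0, 0, 0, 0, 0], [0, 0, 0, 0, 0, 0, 0]])

```text
time_s: 15.9
ee_pos: [0.4752, 0.0084, 0.2309]
eef_rot: [3.138, -0.606, -0.181]
force: [-0.5, 0.2, 0.2]
grip_width: 0.0937
grip_force: 0.0
```

Call:
apply_moves(deltas=[[0, 0, 0, 0, 0, 0, 0], [0, 0, 0, 0, 0, 0, 0], [0, 0, 0, 0, 0, 0, 0], [0, 0, 0, 0, 0, 0, 0], [0, 0, 0, 0, 0, 0, 0], [0, 0, 0, 0, 0, 0, 0], [0, 0, 0, 0, 0, 0, 0], [0, 0, 0, 0, 0, 0, 0], [0, 0, 0, 0, 0, 0, 0], [0, 0, 0, 0, 0, 0, 0]])

```text
time_s: 16.9
ee_pos: [0.4752, 0.0084, 0.2309]
eef_rot: [3.138, -0.606, -0.181]
force: [0.2, -0.3, 0.3]
grip_width: 0.0941
grip_force: 0.0
```

```bash
cat > st.py <<'E'
from h import *
# sway: shift of the hanging lamp's patch between frames over ~0.9 s, px
f=[[cv2.cvtColor(ctrl.camera(n)['img'],cv2.COLOR_RGB2GRAY).astype(np.float32) for n in('scene','side')] for _ in range(9)]
for j,(x,y,W,H) in enumerate([(280,225,40,45),(218,180,40,45)]):
    w=cv2.createHanningWindow((W,H),cv2.CV_32F); a=f[0][j][y:y+H,x:x+W]
    print([tuple(np.round(cv2.phaseCorrelate(a,g[j][y:y+H,x:x+W],w)[0],2)) for g in f])
E
python3 st.py
```

```text
[(np.float64(-0.0), np.float64(0.5)), (np.float64(-0.28), np.float64(0.17)), (np.float64(-0.62), np.float64(0.1)), (np.float64(-0.12), np.float64(-0.01)), (np.float64(-0.33), np.float64(-0.04)), (np.float64(-0.39), np.float64(0.05)), (np.float64(-0.42), np.float64(-0.31)), (np.float64(-1.38), np.float64(-0.53)), (np.float64(-0.93), np.float64(-0.48))]
[(np.float64(0.0), np.float64(0.5)), (np.float64(0.58), np.float64(0.19)), (np.float64(0.25), np.float64(0.64)), (np.float64(0.34), np.float64(0.54)), (np.float64(0.6), np.float64(0.69)), (np.float64(0.62), np.float64(0.6)), (np.float64(0.5), np.float64(0.62)), (np.float64(0.67), np.float64(0.57)), (np.float64(0.47), np.float64(0.58))]
```

Call:
apply_moves(deltas=[[0, 0, 0, 0, 0, 0, 0], [0, 0, 0, 0, 0, 0, 0], [0, 0, 0, 0, 0, 0, 0], [0, 0, 0, 0, 0, 0, 0], [0, 0, 0, 0, 0, 0, 0], [0, 0, 0, 0, 0, 0, 0], [0, 0, 0, 0, 0, 0, 0], [0, 0, 0, 0, 0, 0, 0], [0, 0, 0, 0, 0, 0, 0], [0, 0, 0, 0, 0, 0, 0]])

```text
time_s: 18.8
ee_pos: [0.4753, 0.0084, 0.2309]
eef_rot: [3.138, -0.606, -0.181]
force: [0.1, -0.4, -0.2]
grip_width: 0.0941
grip_force: 0.0
```

Call:
apply_moves(deltas=[[0, 0, 0, 0, 0, 0, 0], [0, 0, 0, 0, 0, 0, 0], [0, 0, 0, 0, 0, 0, 0], [0, 0, 0, 0, 0, 0, 0], [0, 0, 0, 0, 0, 0, 0], [0, 0, 0, 0, 0, 0, 0], [0, 0, 0, 0, 0, 0, 0], [0, 0, 0, 0, 0, 0, 0], [0, 0, 0, 0, 0, 0, 0], [0, 0, 0, 0, 0, 0, 0]])

```text
time_s: 19.8
ee_pos: [0.4753, 0.0084, 0.2309]
eef_rot: [3.138, -0.606, -0.181]
force: [0.4, -0.3, -0.4]
grip_width: 0.0941
grip_force: 0.0
```

Call:
apply_moves(deltas=[[0, 0, 0, 0, 0, 0, 0], [0, 0, 0, 0, 0, 0, 0], [0, 0, 0, 0, 0, 0, 0], [0, 0, 0, 0, 0, 0, 0], [0, 0, 0, 0, 0, 0, 0], [0, 0, 0, 0, 0, 0, 0], [0, 0, 0, 0, 0, 0, 0], [0, 0, 0, 0, 0, 0, 0], [0, 0, 0, 0, 0, 0, 0], [0, 0, 0, 0, 0, 0, 0]])

```text
time_s: 20.8
ee_pos: [0.4752, 0.0084, 0.2309]
eef_rot: [3.138, -0.606, -0.181]
force: [0.4, -0.1, 0.3]
grip_width: 0.0942
grip_force: 0.0
```

Call:
apply_moves(deltas=[[0, 0, 0, 0, 0, 0, 0], [0, 0, 0, 0, 0, 0, 0], [0, 0, 0, 0, 0, 0, 0], [0, 0, 0, 0, 0, 0, 0], [0, 0, 0, 0, 0, 0, 0], [0, 0, 0, 0, 0, 0, 0], [0, 0, 0, 0, 0, 0, 0], [0, 0, 0, 0, 0, 0, 0], [0, 0, 0, 0, 0, 0, 0], [0, 0, 0, 0, 0, 0, 0]])

```text
time_s: 21.8
ee_pos: [0.4753, 0.0084, 0.2309]
eef_rot: [3.138, -0.606, -0.181]
force: [0.4, 0.2, 0.8]
grip_width: 0.0942
grip_force: 0.0
```

```bash
cat > st2.py <<'E'
from h import *
# same-camera frames only: blurred temporal change vs. noise inside lamp box and in a still box
for n,L,S in (('scene',(210,290,270,320),(300,380,330,420)),('side',(170,240,215,262),(300,360,330,400)),('wrist',(0,200,180,380),(100,200,420,540))):
    f=[cv2.GaussianBlur(ctrl.camera(n)['img'].astype(np.float32).mean(2),(0,0),1.5) for _ in range(10)]
    m=[np.abs(g-f[0]) for g in f]
    print(n,[round(float(x[L[0]:L[1],L[2]:L[3]].max()),1) for x in m],'still',[round(float(x[S[0]:S[1],S[2]:S[3]].max()),1) for x in m][1::4])
print(ctrl.get_obs()['time_s'])
E
python3 st2.py
```

```text
scene [0.0, 0.3, 0.3, 0.3, 0.3, 0.3, 0.3, 0.3, 0.3, 0.3] still [0.4, 0.4, 0.4]
side [0.0, 1.3, 1.3, 1.2, 1.0, 1.2, 1.0, 1.5, 1.0, 1.0] still [1.0, 1.1, 1.0]
wrist [0.0, 3.1, 3.3, 3.1, 3.2, 3.3, 3.2, 3.7, 3.2, 3.2] still [2.2, 2.2, 2.1]
23.3
```

The lamp is still in all three views, hangs where predicted, and the hanger's upper hook is unchanged. Handing in.

```bash
python3 -c "
from station import ctrl
print(ctrl.hand_in())"
```

```text
the job is handed in; nothing more can be done
None
```

The lamp is out of its dock and hangs still by its hook from the hanger's lower loop, facing the headrest, with the hanger still in the dip and no sign in the camera views that anything else moved; I handed the job in at about 23 s, and the hand-in gave no verdict.

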